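# Sort candles and a bowl at the candle shop's packing table

### The job

Sort the goods into the two wooden bins: both square candles go into the deep crate, standing wick up, and the small ceramic bowl goes into the shallow tray, rim up. Before the candle that is lying down goes into the crate, stand it up on the bare table, wick up, and let go of it for a moment to see that it stands true; then take it again and set it in. Set things down without dropping or toppling them, and leave the basket, the carton of round candles and the jar where they are.

Things in the scene. Friction and masses are not known exactly. Their poses are not given: they have to be found in the camera images.
- candle_a_mid (a point): Centre of the LYING candle: a rigid ivory wax block 120 mm long and 50 x 50 mm in section, about 0.25 kg. Its own x axis runs along its length towards the end with the short dark wick (12 mm, looks only); y and z are normal to its long side faces. At the start x is level, with z up, so the centre is 25 mm above the table; standing wick up, x points up and the centre is 60 mm above what it stands on.
- candle_b_mid (a point): Centre of the STANDING candle: the same ivory wax block, 50 x 50 mm in section and 120 mm tall, wick up at the start. Its z axis runs along its length to the wick; x and y are normal to its side faces. The centre is 60 mm above what it stands on.
- bowl_mid (a point): Centre of the small white ceramic bowl with a dark zigzag line: round, 66 mm in diameter at its belly (20 mm up), 54 mm at the rim, 44 mm at the foot, 40 mm tall, wall 5 mm, about 0.12 kg. z points up through the mouth. The point is on the axis, 20 mm above the foot.
- crate: The deep wooden crate, open on top, fixed to the table: outside 166 (x) x 126 (y) x 70 mm tall, walls and floor 8 mm thick, inside 150 x 110 mm. Origin at the centre of its underside, on the table; z up. Both candles fit side by side along its x axis.
- tray: The shallow wooden tray, open on top, fixed to the table: outside 186 (x) x 166 (y) x 40 mm tall, walls and floor 6 mm thick, inside 174 x 154 mm. Origin at the centre of its underside, on the table; z up. The crate and the tray may stand on either side.
- basket: Bystander: lidded yellow woven basket, 160 x 180 mm, 118 mm tall; origin at the centre of its underside.
- carton: Bystander: flat white carton with six round candles showing, 130 (x) x 190 (y) mm, 35 mm tall; origin at the centre of its underside.
- jar: Bystander: jar with a metal lid, 72 mm in diameter, 90 mm tall; origin at the centre of its underside.

How it is judged:
By the outcome, as a careful person would: the job done as asked, in the order asked, and still so for the second after the job is handed in, with the robot touching nothing.
It also fails if it takes over 72 s, if anything falls off the work surface, if the arm or the gripper's body presses on something with over 40 N, if the wrist force passes 120 N, or if a joint passes its speed limit or range.

### The arm

A 7-joint arm with a two-finger parallel gripper is mounted at the origin on the work surface. World frame = base frame: x ahead of the robot, y to its left, z up, the work surface at z = 0. Lengths are in m, angles in rad, forces in N, time in s.
With the tool pointing down it reaches from about 0.4 to 0.85 m from the base axis. Payload 10.4 kg.
Tool frame: the origin (TCP) lies midway between the tips of the shut fingers; the grasp point (between the pads) lies 19 mm behind it (manip.pinch_z is the distance from the TCP to the grasp point, in m); y points along the fingers, x is the direction in which the jaws open and shut, and the axes are right-handed (so a half turn about y gives the same grasp; the last joint's range is limited). The gripper opens to 85 mm and grips with 20 to 120 N. Pads are 22 mm wide; open, the fingers measure 114 mm over their backs; the gripper's body (76 mm by 85 mm) begins 54 mm behind the grasp point. The pads swing forward as they close: fully open they stand 13 mm farther back than shut.
Start: joints at [1.138, 0.332, -0.065, 1.46, 0.022, 1.35, -0.088], TCP at [0.249, -0.573, 0.231] pointing down, gripper open.
Joint ranges: [-2.6, 2.6], [-0.5, 2.12], [-1.47, 1.34], [0.16, 2.42], [-1.27, 4.41], [0.06, 2.06], [-2.6, 2.6]. Speed limits (rad/s): [2.22, 2.22, 2.79, 2.79, 3.14, 3.14, 3.14].

### API

Orientations are given as a unit quaternion [x, y, z, w].
In Python, from workcell import manip gives the robot as it stands.
- The arm moves only by the shell command python3 -m pendant 'ROWS' [OPENING] [FORCE]. ROWS is a JSON object of lists of equal length, an entry for each row: "offset": the shift along the tool's x, y, z scaled (see below), a list of three; "turn": the turn, a rotation vector about the tool's x, y, z scaled (see below), a list of three. A call has 1 to 12 rows; each row is the pose to reach, as a shift and turn from the pose measured when the call began, along the tool's axes at that moment; what a row does not reach only later rows make up. The controller multiplies each number of a shift by 200 mm and each number of a turn by 45 degrees. A row lasts 1/8 s, in which the tool goes at most 62.5 mm and 10.7 degrees, less where a joint would pass 70% of its speed; a pose out of reach is approached as far as the arm can. A call with a number of a shift or a turn outside -1 to 1 is refused whole. A call with a gripper value outside its range is refused whole. OPENING is the opening in per cent of the stroke, from 0 (shut) to 100 (fully open), set as the call begins (- or left out, the last holds). The fingers move at their own pace and stop on an object; FORCE is the grip in N (left out, the last holds). Time passes only in rows, so rows that repeat a pose let the fingers close. It gives the time, the measured TCP pose, the force and the opening at its end, in the units of the state.
- manip.get_obs(): the state, without advancing time (a new reading comes with each control period).
- manip.camera(name): name is "scene" or "top" or "wrist"; returns (picture, depth): 480x640x3 uint8, red, green, blue; 480x640 float32, m along the optical axis (not along the pixel's ray), 0 where there is no reading.
- manip.camera_model(name): a dict with "intrinsics" (3x3 intrinsics, pixels), "R" (3x3) and "t" (3): a world point X has camera coordinates R X + t; the wrist camera has in their place "tool_from_camera" (4x4, takes a point from camera to tool coordinates, whose origin is the TCP and whose axes are the tool frame's). Camera axes: x right, y down, z forward; pixel columns grow to the right and rows downward; lengths in m; the calibration is good to about 2 mm. A picture is of the moment at which its call begins: read the wrist's pose just before it. camera_model takes no time and is no camera call.
- manip.hand_in(): hands the job in, once; it reports no verdict.
The state is a dict: "clock": time; "joint_pos": joint angles; "joint_velocities": joint speeds; "tau": joint torques, N m; "position": TCP position; "ee_rot": TCP orientation; "ft_force": force on the tool from outside, world axes, zero at the start; "torque": the same for the moment, N m; "grip_width": opening from 0.0 (shut) to 1.0 (fully open).
Only numpy, scipy, OpenCV 4.12 (cv2) and the standard library are available. Lean on these libraries where they do the work, as an engineer would, in place of code of your own. Each camera call takes 0.05 s, during which the arm holds its last target. There are 200 camera calls.

## Working session

There is one attempt and no reset: what is moved stays moved. The work goes in short steps, Python scripts to look and compute and a shell command to move; the robot and the scene stay as the last step left them, time stands still between calls to the robot, and variables do not carry over. Pictures are saved under pics/ and viewed, about 8 in all and at most 12, crops included, and the job is handed in when it is done.

```bash
mkdir -p pics; ls; python3 - <<'E'
from workcell import manip
import cv2,numpy as np
o=manip.get_obs()
print({k:np.round(v,3).tolist() for k,v in o.items()})
for n in ["top","scene"]:
    p,d=manip.camera(n); np.savez(f"pics/{n}.npz",p=p,d=d); cv2.imwrite(f"pics/{n}0.png",p[:,:,::-1])
    m=manip.camera_model(n); print(n,{k:np.round(v,3).tolist() for k,v in m.items()})
print(manip.camera_model("wrist"), manip.pinch_z)
E
```

```text
pics
{'clock': 0.0, 'joint_pos': [1.138, 0.333, -0.065, 1.461, 0.022, 1.35, -0.089], 'joint_velocities': [-0.0, -0.0, -0.001, 0.001, -0.001, 0.001, -0.001], 'tau': [0.001, -62.546, 0.05, -39.16, 0.016, 0.01, -0.0], 'position': [0.249, -0.573, 0.23], 'ee_rot': [-0.591, 0.388, -0.387, 0.592], 'ft_force': [-0.163, 0.781, 0.247], 'torque': [-0.025, 0.017, -0.027], 'grip_width': 1.001}
top {'intrinsics': [[470.851, 0.0, 322.887], [0.0, 470.851, 241.78], [0.0, 0.0, 1.0]], 'R': [[0.02, -1.0, -0.023], [-0.995, -0.018, -0.103], [0.102, 0.025, -0.994]], 't': [0.009, 0.625, 1.008]}
scene {'intrinsics': [[508.762, 0.0, 316.057], [0.0, 508.762, 240.337], [0.0, 0.0, 1.0]], 'R': [[-0.072, 0.997, -0.002], [0.539, 0.037, -0.841], [-0.839, -0.062, -0.541]], 't': [0.023, -0.268, 1.617]}
{'intrinsics': array([[379.8948087 ,   0.        , 322.57870305],
       [  0.        , 379.8948087 , 243.87729331],
       [  0.        ,   0.        ,   1.        ]]), 'tool_from_camera': array([[ 9.99999593e-01, -6.06809165e-04, -6.67055260e-04,
        -4.11380783e-05],
       [ 4.84002855e-04, -2.62972846e-01,  9.64803113e-01,
        -1.43059691e-01],
       [-7.60868792e-04, -9.64803044e-01, -2.62972446e-01,
         6.66523949e-02],
       [ 0.00000000e+00,  0.00000000e+00,  0.00000000e+00,
         1.00000000e+00]])} 0.0187
```

View pics/top0.png

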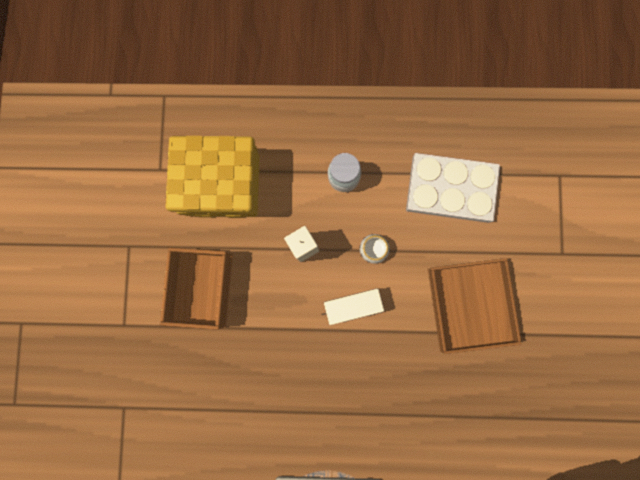

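View pics/scene0.png

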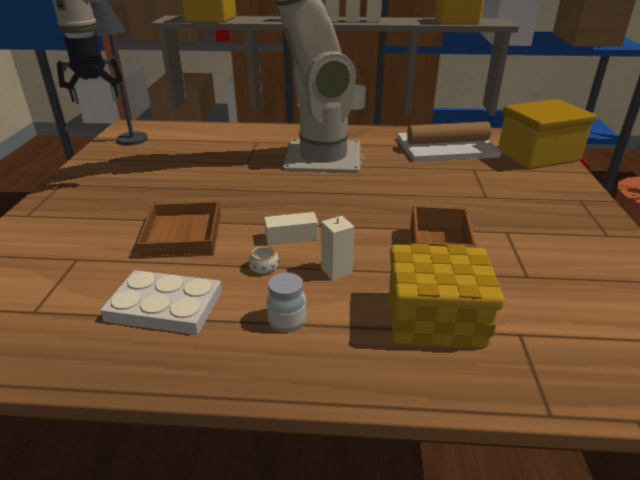

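Top view: the lying candle is at (354,307) with its wick at (323,315). The standing candle's top is at (302,244), the bowl at (375,249), the crate at (197,289), the tray at (476,306) and the jar at (345,172). The scene view agrees. Next I'll measure.

```bash
cat > h.py <<'E'
from workcell import manip
import numpy as np, cv2
from scipy.spatial.transform import Rotation as Ro
def cloud(p,d,name,obs=None):
    m=manip.camera_model(name); K=m["intrinsics"]
    v,u=np.indices(d.shape); z=d
    P=np.stack([(u-K[0,2])/K[0,0]*z,(v-K[1,2])/K[1,1]*z,z],-1)
    if name=="wrist":
        T=m["tool_from_camera"]; P=P@T[:3,:3].T+T[:3,3]
        P=P@Ro.from_quat(obs["ee_rot"]).as_matrix().T+np.array(obs["position"])
    else: P=(P-m["t"])@np.array(m["R"])
    P[d<=0]=np.nan
    return P
def shot(name):
    o=manip.get_obs(); p,d=manip.camera(name); return o,p,cloud(p,d,name,o)
def rect(P,box,zlo,zhi=9):
    u0,v0,u1,v1=box; Q=P[v0:v1,u0:u1].reshape(-1,3); Q=Q[(Q[:,2]>zlo)&(Q[:,2]<zhi)]
    r=cv2.minAreaRect(Q[:,:2].astype(np.float32)*1000)
    return np.round(r[0],1),np.round(r[1],1),round(r[2],1),len(Q),np.round(np.percentile(Q[:,2],[5,50,95])*1000,1)
def down(yaw_x,tilt=0):
    "tool pointing down, jaw axis x at world angle yaw_x (deg); tilt deg about tool x"
    a=np.radians(yaw_x); x=np.array([np.cos(a),np.sin(a),0]); y=np.array([0,0,-1.])
    return Ro.from_matrix(np.stack([x,y,np.cross(x,y)],1))*Ro.from_euler('x',tilt,degrees=True)
def go(pinch,R,back=None):
    "print scaled offset/turn to put grasp point at pinch (m) with rotation R"
    o=manip.get_obs(); C=Ro.from_quat(o["ee_rot"])
    tcp=np.array(pinch)+R.apply([0,manip.pinch_z,0])
    print("offset",np.round(C.inv().apply(tcp-o["position"])/.2,3).tolist(),"turn",np.round((C.inv()*R).as_rotvec(degrees=True)/45,3).tolist())
def st():
    o=manip.get_obs(); M=Ro.from_quat(o["ee_rot"]).as_matrix()
    print("t",round(float(o["clock"]),2),"pinch",np.round(np.array(o["position"])-M[:,1]*manip.pinch_z,4),"x",np.round(M[:,0],3),"y",np.round(M[:,1],3),"z",np.round(M[:,2],3),"q",np.round(o["joint_pos"],2),"f",np.round(o["ft_force"],1),"w",round(float(o["grip_width"]),3))
E
python3 - <<'E'
from h import *
a=np.load("pics/top.npz"); P=cloud(a["p"],a["d"],"top")
print("table",np.nanmedian(P[380:400,200:400,2]))
for n,b,l,h in [("A",(315,280,392,330),.035,.07),("B",(280,222,322,265),.1,.14),("bowl",(355,230,395,268),.03,.06),("crate",(155,240,240,335),.06,.09),("tray",(420,250,530,360),.03,.06),("jar",(322,148,368,195),.08,.12),("basket",(160,130,262,220),.1,.15),("carton",(400,148,505,225),.025,.06)]:
    print(n,*rect(P,b,l,h))
print("Ablock",*rect(P,(315,280,392,330),.012,.07))
print("wick px world",P[315,324],P[315,328])
st()
E
```

```text
table -3.9881078645481274e-05
A [485.9 -46.7] [ 50.1 119.8] 15.4 1324 [46.9 50.  53.2]
B [615.9  65.4] [50.7 49.7] 32.1 622 [116.3 119.8 122.9]
bowl [613.7 -92.2] [58.9 60.9] 46.2 268 [31.1 39.  43.3]
crate [518.5 295.4] [127.3 166.1] 86.9 1142 [62.5 69.  72.4]
tray [ 493.3 -308.6] [186.1 167. ] 8.3 1116 [31.9 39.1 42.5]
jar [779.1 -21.9] [61.5 59.5] 1.3 688 [86.7 90.1 92.8]
basket [755.8 258.4] [160.  181.2] 0.7 6532 [113.8 118.5 121.8]
carton [ 755.2 -266.4] [191.1 131.5] 82.8 4916 [27.8 33.  37.4]
Ablock [484.4 -41.1] [ 50.1 131.5] 15.5 1340 [46.7 50.  53.2]
wick px world [ 0.46319126  0.01612202 -0.00149818] [0.46608303 0.0065688  0.05084494]
t 0.1 pinch [ 0.2489 -0.573   0.2493] x [ 0.398 -0.917 -0.001] y [-0.001  0.001 -1.   ] z [ 0.917  0.398 -0.   ] q [ 1.14  0.33 -0.06  1.46  0.02  1.35 -0.09] f [-0.6 -0.4  0.4] w 1.0
```

Every size matches what was given. For candle A I'll grip 20 mm towards the wick with the tool tilted about 35°, then turn it 90° about the jaw axis in place.

```bash
cat > a.py <<'E'
from h import *
import sys
R=down(15.4,-35); w=np.array([-.266,.964,0]); c=np.array([.4859,-.0467,.030])+.02*w
d=R.apply([0,1,0]); print("dir",d)
go(c-float(sys.argv[1])*d,R); st()
E
python3 a.py 0.12
```

```text
dir [ 0.15231673 -0.55298241 -0.81915204]
offset [-2.327, 0.591, 2.19] turn [-0.64, -1.759, -0.556]
t 0.1 pinch [ 0.2489 -0.573   0.2493] x [ 0.398 -0.917 -0.001] y [-0.001  0.001 -1.   ] z [ 0.917  0.398 -0.   ] q [ 1.14  0.33 -0.06  1.46  0.02  1.35 -0.09] f [-0.6 -0.4  0.4] w 1.0
```

```bash
python3 -m pendant '{"offset":[[-1,0,0.95],[-1,0,0.95],[-1,0,0.95],[-1,0,0.95],[-1,0,0.95],[-1,0,0.95]],"turn":[[0,-0.9,0],[0,-0.9,0],[0,-0.9,0],[0,-0.9,0],[0,-0.9,0],[0,-0.9,0]]}' 100 40; python3 a.py 0.12
```

```text
clock: 0.85
position: [0.3442, -0.312, 0.2309]
ee_rot: [-0.689, 0.158, -0.158, 0.689]
ft_force: [0.6, 0.0, 0.2]
grip_width: 0.998
dir [ 0.15231673 -0.55298241 -0.81915204]
offset [-0.197, 0.591, 1.796] turn [-0.745, -0.887, -0.281]
t 0.85 pinch [ 0.3442 -0.3121  0.2496] x [ 0.9   -0.436 -0.001] y [-0.001  0.001 -1.   ] z [0.436 0.9   0.001] q [ 0.96 -0.   -0.32  1.85 -0.    1.3   0.19] f [0.6 0.  0.2] w 0.998
```

```bash
python3 -m pendant '{"offset":[[-0.1,0,1],[-0.1,0,1],[-0.1,0,1],[-0.1,0,1],[-0.1,0,1],[-0.1,0,1]],"turn":[[0,-0.92,0],[0,-0.92,0],[0,-0.92,0],[0,-0.92,0],[0,-0.92,0],[0,-0.92,0]]}'; python3 a.py 0.12
```

```text
clock: 1.6
position: [0.4129, -0.1251, 0.2308]
ee_rot: [-0.7, -0.093, 0.094, 0.701]
ft_force: [0.6, 0.2, 0.0]
grip_width: 1.0
dir [ 0.15231673 -0.55298241 -0.81915204]
offset [0.455, 0.59, 0.672] turn [-0.779, -0.003, -0.002]
t 1.6 pinch [ 0.4129 -0.1251  0.2495] x [ 0.965  0.263 -0.001] y [-0.001  0.001 -1.   ] z [-0.263  0.965  0.001] q [ 0.75 -0.08 -0.53  1.91 -0.04  1.3   0.5 ] f [0.6 0.2 0. ] w 1.0
```

```bash
python3 -m pendant '{"offset":[[0.45,0.2,0.67],[0.45,0.4,0.67],[0.45,0.59,0.67],[0.45,0.59,0.67],[0.45,0.59,0.67],[0.45,0.59,0.67],[0.45,0.59,0.67]],"turn":[[-0.78,0,0],[-0.78,0,0],[-0.78,0,0],[-0.78,0,0],[-0.78,0,0],[-0.78,0,0],[-0.78,0,0]]}'; python3 a.py 0.12; python3 a.py 0; python3 - <<'E'
from h import *
o,p,P=shot("wrist"); cv2.imwrite("pics/w1.png",p[:,:,::-1])
Q=P.reshape(-1,3); m=(Q[:,2]>.04)&(Q[:,2]<.058)&(abs(Q[:,0]-.486)<.1)&(abs(Q[:,1]+.047)<.1); r=cv2.minAreaRect(Q[m,:2].astype(np.float32)*1000); print(r,m.sum())
E
```

```text
clock: 2.48
position: [0.4645, 0.0265, 0.113]
ee_rot: [0.879, 0.116, -0.061, -0.458]
ft_force: [-0.5, -0.5, -0.0]
grip_width: 1.002
dir [ 0.15231673 -0.55298241 -0.81915204]
offset [0.006, -0.005, 0.008] turn [0.0, -0.006, -0.006]
t 2.48 pinch [0.4618 0.0368 0.1283] x [ 0.966  0.259 -0.001] y [ 0.148 -0.554 -0.819] z [-0.213  0.791 -0.574] q [ 0.26  0.31 -0.92  2.02  0.83  1.34 -0.78] f [-0.5 -0.5 -0. ] w 1.002
dir [ 0.15231673 -0.55298241 -0.81915204]
offset [0.009, 0.595, 0.008] turn [0.0, -0.006, -0.006]
t 2.48 pinch [0.4618 0.0368 0.1283] x [ 0.966  0.259 -0.001] y [ 0.148 -0.554 -0.819] z [-0.213  0.791 -0.574] q [ 0.26  0.31 -0.92  2.02  0.83  1.34 -0.78] f [-0.5 -0.5 -0. ] w 1.002
((516.4373779296875, -46.364959716796875), (112.64407348632812, 138.3980712890625), 15.437518119812012) 8974
```

View pics/w1.png

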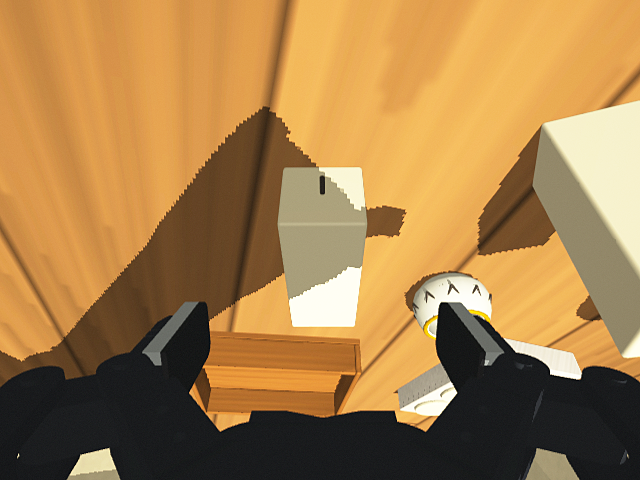

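The wick end faces the camera at (322,185). The candle, at columns 280-365, is centred between the fingers, and B at the right edge is clear of them. Going in.

```bash
python3 -m pendant '{"offset":[[0.01,0.2,0.01],[0.01,0.35,0.01],[0.01,0.5,0.01],[0.01,0.595,0.01],[0.01,0.595,0.01],[0.01,0.595,0.01]],"turn":[[0,0,0],[0,0,0],[0,0,0],[0,0,0],[0,0,0],[0,0,0]]}'; python3 a.py 0
```

```text
clock: 3.28
position: [0.4845, -0.0374, 0.016]
ee_rot: [0.88, 0.116, -0.059, -0.458]
ft_force: [-0.1, 0.6, 0.4]
grip_width: 1.001
dir [ 0.15231673 -0.55298241 -0.81915204]
offset [-0.006, 0.006, 0.003] turn [0.001, -0.009, -0.004]
t 3.27 pinch [ 0.4817 -0.027   0.0313] x [0.966 0.258 0.001] y [ 0.149 -0.554 -0.819] z [-0.211  0.791 -0.574] q [ 0.28  0.48 -0.8   2.09  1.04  1.19 -0.89] f [-0.1  0.6  0.4] w 1.001
```

```bash
python3 -m pendant '{"offset":[[0,0,0],[0,0,0],[0,0,0],[0,0,0],[0,0,0],[0,0,0]],"turn":[[0,0,0],[0,0,0],[0,0,0],[0,0,0],[0,0,0],[0,0,0]]}' 0 60; python3 a.py 0
```

```text
clock: 4.03
position: [0.4849, -0.0368, 0.0167]
ee_rot: [0.88, 0.116, -0.059, -0.457]
ft_force: [-2.4, 1.9, 6.0]
grip_width: 0.581
dir [ 0.15231673 -0.55298241 -0.81915204]
offset [-0.008, 0.01, 0.003] turn [0.001, -0.009, -0.002]
t 4.03 pinch [ 0.482  -0.0264  0.032 ] x [0.966 0.259 0.002] y [ 0.151 -0.554 -0.819] z [-0.211  0.791 -0.574] q [ 0.28  0.48 -0.8   2.09  1.04  1.19 -0.89] f [-2.4  1.9  6. ] w 0.581
```

```bash
python3 -m pendant '{"offset":[[0,-0.25,-0.17],[0,-0.5,-0.35],[0,-0.65,-0.45],[0,-0.65,-0.45],[0,-0.65,-0.45],[0,-0.65,-0.45],[0,-0.65,-0.45],[0,-0.65,-0.45],[0,-0.65,-0.45]],"turn":[[0,0,0],[0,0,0],[0.2,0,0],[0.4,0,0],[0.6,0,0],[0.8,0,0],[1,0,0],[1,0,0],[1,0,0]]}'; cat > b.py <<'E'
from h import *
import sys
# grasp relation
G=Ro.from_matrix(np.array([[.966,.259,.002],[.151,-.554,-.819],[-.211,.791,-.574]]).T)
ct=G.inv().apply(np.array([.4859,-.0467,.025])-[.482,-.0264,.032]) # centre rel pinch, tool frame
o=manip.get_obs(); C=Ro.from_quat(o["ee_rot"]); pin=np.array(o["position"])-C.apply([0,manip.pinch_z,0])
wt=G.inv().apply([-.266,.964,0])
print("centre",np.round(pin+C.apply(ct),4),"wick dir",np.round(C.apply(wt),3))
yaw,x,y,z=map(float,sys.argv[1:5])
R=down(yaw,55); go(np.array([x,y,z])-R.apply(ct),R); st()
E
python3 b.py 15.4 .486 -.047 .12
```

```text
clock: 5.15
position: [0.484, -0.0352, 0.1746]
ee_rot: [-0.638, -0.085, 0.1, 0.759]
ft_force: [0.1, 0.7, -2.2]
grip_width: 0.58
centre [ 0.4858 -0.048   0.1735] wick dir [-0.192  0.682  0.706]
offset [0.001, 0.217, -0.056] turn [1.003, -0.005, 0.006]
t 5.15 pinch [ 0.4848 -0.0383  0.193 ] x [0.966 0.26  0.002] y [-0.043  0.166 -0.985] z [-0.257  0.951  0.172] q [ 0.86  0.21 -0.84  1.81 -0.01  1.24  0.29] f [ 0.1  0.7 -2.2] w 0.58
```

```bash
python3 -m pendant '{"offset":[[0,0,0],[0,0,0],[0,0,-0.05],[0,0,-0.05],[0,0,-0.05],[0,0,-0.05],[0,0,-0.05]],"turn":[[0.25,0,0],[0.5,0,0],[0.75,0,0],[1,0,0],[1,0,0],[1,0,0],[1,0,0]]}';python3 b.py 15.4 .486 -.047 .062
```

```text
clock: 6.02
position: [0.4868, -0.0431, 0.1743]
ee_rot: [-0.301, -0.042, 0.126, 0.944]
ft_force: [0.2, -0.6, -1.6]
grip_width: 0.578
centre [ 0.4876 -0.0516  0.1645] wick dir [-0.012  0.003  1.   ]
offset [-0.003, 0.316, -0.404] turn [0.008, 0.002, 0.005]
t 6.03 pinch [ 0.4908 -0.0579  0.1851] x [0.965 0.263 0.004] y [-0.212  0.787 -0.579] z [-0.155  0.558  0.815] q [ 1.01  0.69 -0.79  1.58 -0.34  1.56  0.58] f [ 0.2 -0.6 -1.6] w 0.578
```

```bash
python3 -m pendant '{"offset":[[0,0.1,-0.12],[0,0.2,-0.26],[0,0.28,-0.36],[0,0.31,-0.395],[0,0.316,-0.404],[0,0.316,-0.404]],"turn":[[0.008,0.002,0.005],[0.008,0.002,0.005],[0.008,0.002,0.005],[0.008,0.002,0.005],[0.008,0.002,0.005],[0.008,0.002,0.005]]}';python3 b.py 15.4 .486 -.047 .059
```

```text
clock: 6.78
position: [0.4864, -0.0385, 0.0727]
ee_rot: [-0.298, -0.041, 0.127, 0.945]
ft_force: [-1.2, 0.3, -2.3]
grip_width: 0.576
centre [ 0.4872 -0.047   0.0628] wick dir [-0.008 -0.002  1.   ]
offset [-0.006, 0.012, -0.015] turn [0.001, 0.001, 0.001]
t 6.78 pinch [ 0.4904 -0.0533  0.0834] x [0.964 0.265 0.001] y [-0.217  0.789 -0.574] z [-0.153  0.554  0.819] q [ 0.97  0.83 -0.74  1.61 -0.27  1.43  0.65] f [-1.2  0.3 -2.3] w 0.576
```

```bash
python3 -m pendant '{"offset":[[0,0.005,-0.007],[0,0.01,-0.013],[0,0.013,-0.018],[0,0.013,-0.018]],"turn":[[0,0,0],[0,0,0],[0,0,0],[0,0,0]]}';python3 b.py 15.4 .486 -.047 .059
```

```text
clock: 7.28
position: [0.4869, -0.0388, 0.071]
ee_rot: [-0.297, -0.042, 0.127, 0.945]
ft_force: [-5.2, -7.3, 19.4]
grip_width: 0.58
centre [ 0.4877 -0.0472  0.0611] wick dir [-0.009 -0.004  1.   ]
offset [-0.008, 0.009, -0.007] turn [-0.001, 0.003, 0.002]
t 7.28 pinch [ 0.4909 -0.0536  0.0818] x [0.964 0.266 0.003] y [-0.216  0.791 -0.573] z [-0.154  0.552  0.82 ] q [ 0.97  0.83 -0.74  1.61 -0.27  1.43  0.65] f [-5.2 -7.3 19.4] w 0.58
```

```bash
python3 -m pendant '{"offset":[[0,0,0],[0,0,0]],"turn":[[0,0,0],[0,0,0]]}'; python3 -m pendant '{"offset":[[0,0,0],[0,0,0],[0,0,0],[0,0,0],[0,0,0]],"turn":[[0,0,0],[0,0,0],[0,0,0],[0,0,0],[0,0,0]]}' 100;  python3 b.py 15.4 .486 -.047 .059
```

```text
clock: 7.52
position: [0.4871, -0.0389, 0.0711]
ee_rot: [-0.298, -0.042, 0.127, 0.945]
ft_force: [-0.2, -0.1, -2.5]
grip_width: 0.578
clock: 8.15
position: [0.4871, -0.0389, 0.0711]
ee_rot: [-0.298, -0.042, 0.127, 0.945]
ft_force: [0.5, -0.2, 0.1]
grip_width: 1.0
centre [ 0.4879 -0.0473  0.0612] wick dir [-0.009 -0.003  1.   ]
offset [-0.008, 0.01, -0.007] turn [-0.0, 0.003, 0.002]
t 8.15 pinch [ 0.4911 -0.0537  0.0819] x [0.964 0.266 0.003] y [-0.216  0.79  -0.573] z [-0.155  0.552  0.819] q [ 0.97  0.83 -0.74  1.61 -0.27  1.43  0.65] f [ 0.5 -0.2  0.1] w 1.0
```

Released. I'll back out along the tool axis about 150 mm, then take a wrist look at how the candle stands.

```bash
python3 -m pendant '{"offset":[[0,-0.15,0],[0,-0.35,0],[0,-0.6,0],[0,-0.8,0],[0,-0.8,0],[0,-0.8,0]],"turn":[[0,0,0],[0,0,0],[0,0,0],[0,0,0],[0,0,0],[0,0,0]]}'; python3 - <<'E'
from h import *
st()
o,p,P=shot("top"); cv2.imwrite("pics/t2.png",p[:,:,::-1])
# candle A top
Q=P.reshape(-1,3); 
for n,c in [("A",(.487,-.047)),("B",(.616,.065))]:
    m=(Q[:,2]>.1)&(Q[:,2]<.14)&(np.hypot(Q[:,0]-c[0],Q[:,1]-c[1])<.05)
    print(n,cv2.minAreaRect(Q[m,:2].astype(np.float32)*1000),m.sum(),np.percentile(Q[m,2],[5,50,95]))
    A=np.c_[Q[m,:2],np.ones(m.sum())]; print("plane",np.linalg.lstsq(A,Q[m,2],rcond=None)[0])
R=down(15.4,0); go([.487,-.047,.25],R)
E
```

```text
clock: 8.9
position: [0.5213, -0.1644, 0.1624]
ee_rot: [-0.297, -0.042, 0.128, 0.945]
ft_force: [-0.2, -0.6, -0.3]
grip_width: 1.003
t 8.9 pinch [ 0.5254 -0.1792  0.1731] x [0.964 0.266 0.003] y [-0.217  0.791 -0.573] z [-0.155  0.551  0.82 ] q [ 0.99  0.86 -0.7   1.28 -0.25  1.75  0.63] f [-0.2 -0.6 -0.3] w 1.003
A ((490.5399475097656, -46.658966064453125), (50.097259521484375, 50.09235382080078), 15.526840209960938) 639 [0.11685464 0.11985581 0.12267908]
plane [-0.00913899 -0.00115173  0.12425391]
B ((615.9324340820312, 65.47187805175781), (50.55184555053711, 49.82016372680664), 32.15959930419922) 623 [0.1166453  0.11995003 0.12278176]
plane [0.02790656 0.01830346 0.10130362]
offset [-0.007, 0.303, 0.632] turn [-1.224, 0.003, 0.002]
```

View pics/t2.png

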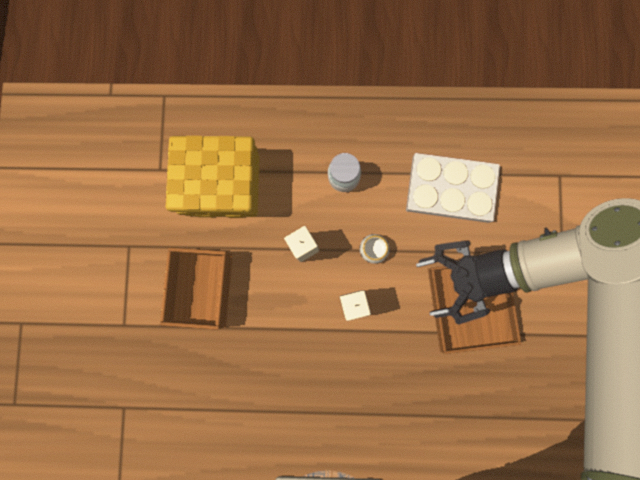

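A stands upright at (490,-47) mm with its top at 120 mm and wick up at (357,304). Moving above it with the tool vertical.

```bash
python3 -m pendant '{"offset":[[0,-0.15,0.2],[0,-0.23,0.33],[0,-0.23,0.33],[0,-0.23,0.33],[0,-0.23,0.33],[0,-0.23,0.33]],"turn":[[-0.2,0,0],[-0.4,0,0],[-0.6,0,0],[-0.8,0,0],[-1,0,0],[-1,0,0]]}'; python3 -c "
from h import *
go([.4905,-.0467,.26],down(15.5)); st()"
```

```text
clock: 9.7
position: [0.5207, -0.1604, 0.2436]
ee_rot: [-0.637, -0.09, 0.105, 0.758]
ft_force: [0.3, 0.3, -0.9]
grip_width: 0.997
offset [0.01, 0.113, 0.577] turn [-0.221, 0.008, 0.003]
t 9.7 pinch [ 0.5215 -0.1635  0.262 ] x [0.962 0.273 0.003] y [-0.045  0.167 -0.985] z [-0.269  0.947  0.172] q [ 0.9   0.31 -0.72  1.55  0.05  1.44  0.46] f [ 0.3  0.3 -0.9] w 0.997
```

```bash
python3 -m pendant '{"offset":[[0.01,0.04,0.25],[0.01,0.113,0.5],[0.01,0.113,0.577],[0.01,0.113,0.577],[0.01,0.113,0.577]],"turn":[[-0.22,0.008,0.003],[-0.22,0.008,0.003],[-0.22,0.008,0.003],[-0.22,0.008,0.003],[-0.22,0.008,0.003]]}'; python3 -c "
from h import *
go([.4905,-.0467,.097],down(15.5)); st()"
```

```text
clock: 10.32
position: [0.4907, -0.0488, 0.2408]
ee_rot: [-0.7, -0.094, 0.095, 0.701]
ft_force: [-0.5, -0.4, -0.2]
grip_width: 1.001
offset [0.003, 0.812, 0.009] turn [-0.002, -0.004, -0.001]
t 10.32 pinch [ 0.4907 -0.0488  0.2595] x [ 0.964  0.264 -0.001] y [-0.001  0.001 -1.   ] z [-0.264  0.964  0.002] q [ 0.78  0.1  -0.81  1.75  0.07  1.33  0.22] f [-0.5 -0.4 -0.2] w 1.001
```

```bash
python3 -m pendant '{"offset":[[0,0.25,0.01],[0,0.5,0.01],[0,0.7,0.01],[0,0.812,0.01],[0,0.812,0.01],[0,0.812,0.01]],"turn":[[0,0,0],[0,0,0],[0,0,0],[0,0,0],[0,0,0],[0,0,0]]}' && python3 -m pendant '{"offset":[[0,0,0],[0,0,0],[0,0,0],[0,0,0],[0,0,0],[0,0,0]],"turn":[[0,0,0],[0,0,0],[0,0,0],[0,0,0],[0,0,0],[0,0,0]]}' 0 60; python3 -m pendant '{"offset":[[0,-0.2,0],[0,-0.5,0],[0,-0.7,0],[0,-0.7,0]],"turn":[[0,0,0],[0,0,0],[0,0,0],[0,0,0]]}';  cat > c.py <<'E'
from h import *
import sys
# crate slot s (m along crate x), pinch height z
s,z=float(sys.argv[1]),float(sys.argv[2]); a=np.radians(-3.1)
go([.5185+s*np.cos(a),.2954+s*np.sin(a),z],down(86.9)); st()
E
python3 c.py -.036 .25
```

```text
clock: 11.08
position: [0.4907, -0.0474, 0.0791]
ee_rot: [-0.7, -0.094, 0.094, 0.702]
ft_force: [-0.2, 0.9, -0.7]
grip_width: 0.994
clock: 11.82
position: [0.491, -0.0478, 0.08]
ee_rot: [-0.701, -0.094, 0.094, 0.701]
ft_force: [-2.6, -0.6, 6.1]
grip_width: 0.579
clock: 12.32
position: [0.4925, -0.0479, 0.2231]
ee_rot: [0.701, 0.095, -0.092, -0.7]
ft_force: [0.3, 0.1, -3.2]
grip_width: 0.576
offset [0.405, -0.043, 1.679] turn [0.006, -1.593, 0.003]
t 12.32 pinch [ 0.4924 -0.0479  0.2418] x [0.965 0.263 0.005] y [ 0.005 -0.001 -1.   ] z [-0.263  0.965 -0.002] q [ 0.79  0.11 -0.83  1.78  0.09  1.28  0.21] f [ 0.3  0.1 -3.2] w 0.576
```

```bash
python3 -m pendant '{"offset":[[0.1,-0.04,0.25],[0.2,-0.04,0.55],[0.3,-0.04,0.85],[0.3,-0.04,1],[0.3,-0.04,1],[0.3,-0.04,1]],"turn":[[0,-0.2,0],[0,-0.4,0],[0,-0.6,0],[0,-0.8,0],[0,-0.9,0],[0,-0.9,0]]}'; python3 c.py -.036 .25
```

```text
clock: 13.08
position: [0.4973, 0.1608, 0.2297]
ee_rot: [0.626, 0.331, -0.33, -0.624]
ft_force: [0.3, -0.6, -0.6]
grip_width: 0.581
offset [0.523, -0.009, 0.445] turn [0.005, -0.693, -0.0]
t 13.07 pinch [0.4972 0.1608 0.2484] x [0.563 0.826 0.001] y [ 0.004 -0.001 -1.   ] z [-0.826  0.563 -0.004] q [ 0.52  0.24 -1.04  1.69  0.22  1.33  0.41] f [ 0.3 -0.6 -0.6] w 0.581
```

```bash
python3 -m pendant '{"offset":[[0.2,0,0.17],[0.4,0,0.34],[0.523,-0.01,0.445],[0.523,-0.01,0.445],[0.523,-0.01,0.445],[0.523,-0.01,0.445]],"turn":[[0,-0.2,0],[0,-0.4,0],[0,-0.6,0],[0.005,-0.693,0],[0.005,-0.693,0],[0.005,-0.693,0]]}'; python3 c.py -.036 .111
```

```text
clock: 13.82
position: [0.483, 0.2963, 0.2311]
ee_rot: [0.514, 0.485, -0.486, -0.514]
ft_force: [0.3, 0.0, -2.3]
grip_width: 0.576
offset [0.005, 0.694, 0.002] turn [-0.0, -0.005, -0.001]
t 13.82 pinch [0.483  0.2964 0.2498] x [ 0.058  0.998 -0.001] y [-0.    -0.001 -1.   ] z [-0.998  0.058  0.   ] q [ 0.27  0.42 -1.14  1.58  0.38  1.4   0.61] f [ 0.3  0.  -2.3] w 0.576
```

```bash
python3 -m pendant '{"offset":[[0,0.2,0],[0,0.4,0],[0,0.58,0],[0,0.67,0],[0,0.7,0],[0,0.7,0]],"turn":[[0,0,0],[0,0,0],[0,0,0],[0,0,0],[0,0,0],[0,0,0]]}'; python3 -m pendant '{"offset":[[0,0.008,0],[0,0.014,0],[0,0.018,0],[0,0.018,0]],"turn":[[0,0,0],[0,0,0],[0,0,0],[0,0,0]]}'; python3 c.py -.036 .107
```

```text
clock: 14.58
position: [0.4834, 0.2964, 0.0918]
ee_rot: [0.515, 0.485, -0.485, -0.514]
ft_force: [-0.1, -0.4, -1.8]
grip_width: 0.578
clock: 15.08
position: [0.4834, 0.2964, 0.0883]
ee_rot: [0.515, 0.485, -0.485, -0.514]
ft_force: [0.1, 0.2, -2.5]
grip_width: 0.576
offset [0.004, -0.0, 0.005] turn [0.001, -0.006, -0.0]
t 15.07 pinch [0.4834 0.2964 0.107 ] x [ 0.059  0.998 -0.   ] y [ 0.001 -0.    -1.   ] z [-0.998  0.059 -0.001] q [ 0.19  0.55 -1.04  1.74  0.52  1.16  0.51] f [ 0.1  0.2 -2.5] w 0.576
```

```bash
python3 -m pendant '{"offset":[[0,0.006,0],[0,0.01,0],[0,0.01,0]],"turn":[[0,0,0],[0,0,0],[0,0,0]]}'; python3 c.py -.036 .107
```

```text
clock: 15.45
position: [0.4838, 0.2965, 0.088]
ee_rot: [0.515, 0.485, -0.485, -0.514]
ft_force: [-4.7, -6.3, 17.6]
grip_width: 0.576
offset [0.004, -0.001, 0.006] turn [0.002, -0.006, -0.001]
t 15.45 pinch [0.4837 0.2965 0.1067] x [ 0.059  0.998 -0.001] y [ 0.002 -0.001 -1.   ] z [-0.998  0.059 -0.002] q [ 0.19  0.55 -1.04  1.74  0.52  1.16  0.51] f [-4.7 -6.3 17.6] w 0.576
```

Contact as predicted. Relax, open, and lift.

```bash
python3 -m pendant '{"offset":[[0,0,0],[0,0,0]],"turn":[[0,0,0],[0,0,0]]}'; python3 -m pendant '{"offset":[[0,0,0],[0,0,0],[0,0,0],[0,0,0],[0,0,0]],"turn":[[0,0,0],[0,0,0],[0,0,0],[0,0,0],[0,0,0]]}' 100; python3 -m pendant '{"offset":[[0,-0.2,0],[0,-0.45,0],[0,-0.7,0],[0,-0.75,0],[0,-0.75,0]],"turn":[[0,0,0],[0,0,0],[0,0,0],[0,0,0],[0,0,0]]}'; python3 -c "
from h import *
go([.616,.0655,.25],down(32.1)); st()"
```

```text
clock: 15.7
position: [0.484, 0.2966, 0.0882]
ee_rot: [0.515, 0.485, -0.485, -0.514]
ft_force: [0.3, -0.6, 2.7]
grip_width: 0.578
clock: 16.32
position: [0.4839, 0.2966, 0.0882]
ee_rot: [0.515, 0.485, -0.485, -0.514]
ft_force: [-0.2, -0.0, -0.6]
grip_width: 1.002
clock: 16.95
position: [0.4838, 0.2967, 0.2381]
ee_rot: [0.516, 0.485, -0.484, -0.514]
ft_force: [-0.3, 0.0, -0.6]
grip_width: 1.0
offset [-1.115, 0.037, -0.728] turn [0.004, 1.211, 0.001]
t 16.95 pinch [0.4837 0.2967 0.2568] x [ 0.059  0.998 -0.001] y [ 0.003 -0.001 -1.   ] z [-0.998  0.059 -0.003] q [ 0.27  0.41 -1.14  1.57  0.38  1.41  0.61] f [-0.3  0.  -0.6] w 1.0
```

```bash
python3 -m pendant '{"offset":[[-0.25,0,-0.15],[-0.5,0,-0.3],[-0.75,0,-0.5],[-0.98,0.03,-0.65],[-0.98,0.03,-0.65],[-0.98,0.03,-0.65]],"turn":[[0,0.2,0],[0,0.4,0],[0,0.6,0],[0,0.8,0],[0,1,0],[0,1,0]]}'; python3 -c "
from h import *
go([.616,.0655,.25],down(32.1)); st()"
```

```text
clock: 17.7
position: [0.6014, 0.093, 0.2308]
ee_rot: [0.661, 0.251, -0.251, -0.661]
ft_force: [-0.3, 0.6, 0.5]
grip_width: 1.0
offset [-0.037, -0.002, -0.151] turn [0.001, 0.212, -0.001]
t 17.7 pinch [0.6014 0.093  0.2495] x [ 0.747  0.664 -0.001] y [ 0.    -0.001 -1.   ] z [-0.664  0.747 -0.001] q [ 0.45  0.44 -0.91  1.47  0.35  1.4   0.26] f [-0.3  0.6  0.5] w 1.0
```

```bash
python3 -m pendant '{"offset":[[-0.037,0,-0.151],[-0.037,0,-0.151],[-0.037,0,-0.151]],"turn":[[0,0.212,0],[0,0.212,0],[0,0.212,0]]}'; python3 -c "
from h import *
go([.616,.0655,.098],down(32.1)); st()"
```

```text
clock: 18.08
position: [0.6152, 0.0668, 0.2303]
ee_rot: [0.679, 0.197, -0.198, -0.679]
ft_force: [-1.0, -0.8, 0.3]
grip_width: 1.001
offset [0.001, 0.755, -0.007] turn [0.0, 0.007, -0.002]
t 18.07 pinch [0.6152 0.0668 0.249 ] x [ 0.844  0.536 -0.001] y [-0.001 -0.001 -1.   ] z [-0.536  0.844 -0.   ] q [ 0.46  0.45 -0.87  1.44  0.34  1.41  0.15] f [-1.  -0.8  0.3] w 1.001
```

```bash
python3 -m pendant '{"offset":[[0,0.25,-0.007],[0,0.5,-0.007],[0,0.7,-0.007],[0,0.755,-0.007],[0,0.755,-0.007],[0,0.755,-0.007]],"turn":[[0,0.007,0],[0,0.007,0],[0,0.007,0],[0,0.007,0],[0,0.007,0],[0,0.007,0]]}' && python3 -m pendant '{"offset":[[0,0,0],[0,0,0],[0,0,0],[0,0,0],[0,0,0],[0,0,0]],"turn":[[0,0,0],[0,0,0],[0,0,0],[0,0,0],[0,0,0],[0,0,0]]}' 0 60; python3 -m pendant '{"offset":[[0,-0.2,0],[0,-0.5,0],[0,-0.75,0],[0,-0.8,0],[0,-0.8,0]],"turn":[[0,0,0],[0,0,0],[0,0,0],[0,0,0],[0,0,0]]}'; python3 c.py .036 .27
```

```text
clock: 18.82
position: [0.6169, 0.0661, 0.0813]
ee_rot: [0.68, 0.196, -0.195, -0.679]
ft_force: [0.1, 0.9, 0.5]
grip_width: 1.003
clock: 19.58
position: [0.6171, 0.0659, 0.0824]
ee_rot: [0.68, 0.196, -0.195, -0.679]
ft_force: [-4.0, -1.3, 8.0]
grip_width: 0.579
clock: 20.2
position: [0.6166, 0.0659, 0.2421]
ee_rot: [0.68, 0.196, -0.195, -0.679]
ft_force: [0.2, -0.1, -3.0]
grip_width: 0.578
offset [0.342, -0.049, 1.129] turn [0.004, -1.217, 0.0]
t 20.2 pinch [0.6165 0.066  0.2608] x [0.847 0.532 0.001] y [ 0.003 -0.001 -1.   ] z [-0.532  0.847 -0.003] q [ 0.46  0.44 -0.87  1.43  0.34  1.42  0.15] f [ 0.2 -0.1 -3. ] w 0.578
```

```bash
python3 -m pendant '{"offset":[[0.1,-0.04,0.25],[0.2,-0.04,0.5],[0.3,-0.04,0.75],[0.3,-0.04,0.98],[0.3,-0.04,0.98],[0.3,-0.04,0.98]],"turn":[[0,-0.2,0],[0,-0.4,0],[0,-0.6,0],[0,-0.8,0],[0,-1,0],[0,-1,0]]}'; python3 c.py .036 .25
```

```text
clock: 20.95
position: [0.5625, 0.2635, 0.2475]
ee_rot: [0.554, 0.44, -0.441, -0.552]
ft_force: [0.3, 0.0, -2.3]
grip_width: 0.578
offset [0.137, 0.08, 0.073] turn [0.0, -0.218, -0.003]
t 20.95 pinch [0.5626 0.2635 0.2662] x [ 0.223  0.975 -0.003] y [-0.    -0.003 -1.   ] z [-0.975  0.223 -0.   ] q [ 0.23  0.51 -1.05  1.41  0.45  1.47  0.54] f [ 0.3  0.  -2.3] w 0.578
```

```bash
python3 -m pendant '{"offset":[[0.137,0,0.073],[0.137,0.04,0.073],[0.137,0.08,0.073],[0.137,0.08,0.073]],"turn":[[0,-0.218,0],[0,-0.218,0],[0,-0.218,0],[0,-0.218,0]]}'; python3 c.py .037 .112;  python3 - <<'E'
from h import *
o,p,P=shot("top"); cv2.imwrite("pics/t3.png",cv2.resize(p[120:360,60:380,::-1],None,fx=2,fy=2))
Q=P.reshape(-1,3); m=(Q[:,2]>.11)&(Q[:,2]<.137)&(np.hypot(Q[:,0]-.484,Q[:,1]-.2966)<.05)
print(m.sum(), m.sum()and cv2.minAreaRect(Q[m,:2].astype(np.float32)*1000))
E
```

```text
clock: 21.45
position: [0.5548, 0.2917, 0.23]
ee_rot: [0.515, 0.484, -0.487, -0.514]
ft_force: [0.6, -0.8, -2.3]
grip_width: 0.582
offset [0.012, 0.683, -0.004] turn [-0.002, -0.005, -0.005]
t 21.45 pinch [0.5549 0.2918 0.2487] x [ 0.058  0.998 -0.004] y [-0.002 -0.004 -1.   ] z [-0.998  0.058  0.002] q [ 0.19  0.55 -1.07  1.41  0.48  1.46  0.64] f [ 0.6 -0.8 -2.3] w 0.582
480 ((485.6084899902344, 294.6456298828125), (51.05270767211914, 48.74039077758789), 85.82012939453125)
```

View pics/t3.png

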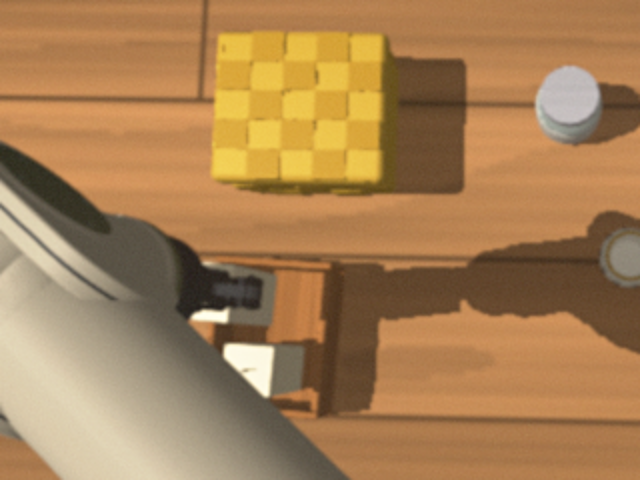

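A stands in the near part of the crate (crop 250,370), and B hangs over the free far slot. Lowering.

```bash
python3 -m pendant '{"offset":[[0.012,0.2,0],[0.012,0.4,0],[0.012,0.58,0],[0.012,0.67,0],[0.012,0.685,0],[0.012,0.685,0]],"turn":[[0,0,-0.005],[0,0,-0.005],[0,0,-0.005],[0,0,-0.005],[0,0,-0.005],[0,0,-0.005]]}'; python3 -m pendant '{"offset":[[0,0.006,0],[0,0.012,0],[0,0.015,0],[0,0.015,0]],"turn":[[0,0,0],[0,0,0],[0,0,0],[0,0,0]]}'; python3 c.py .037 .107
```

```text
clock: 22.25
position: [0.5555, 0.2945, 0.095]
ee_rot: [-0.514, -0.486, 0.485, 0.514]
ft_force: [0.9, -0.3, -1.8]
grip_width: 0.581
clock: 22.75
position: [0.5555, 0.2944, 0.092]
ee_rot: [-0.514, -0.486, 0.485, 0.514]
ft_force: [-0.1, 1.0, -2.1]
grip_width: 0.579
offset [-0.005, 0.019, -0.0] turn [0.001, -0.004, 0.002]
t 22.75 pinch [0.5555 0.2944 0.1107] x [0.057 0.998 0.001] y [ 0.001  0.001 -1.   ] z [-0.998  0.057 -0.   ] q [ 0.16  0.67 -1.    1.57  0.59  1.23  0.57] f [-0.1  1.  -2.1] w 0.579
```

```bash
python3 -m pendant '{"offset":[[0,0.006,0],[0,0.01,0],[0,0.014,0],[0,0.014,0]],"turn":[[0,0,0],[0,0,0],[0,0,0],[0,0,0]]}'; python3 c.py .037 .107
```

```text
clock: 23.25
position: [0.5558, 0.2945, 0.0905]
ee_rot: [0.514, 0.486, -0.485, -0.514]
ft_force: [-2.6, -2.7, 9.9]
grip_width: 0.58
offset [-0.005, 0.011, 0.001] turn [0.002, -0.005, 0.001]
t 23.25 pinch [0.5558 0.2944 0.1092] x [0.058 0.998 0.001] y [ 0.001  0.001 -1.   ] z [-0.998  0.058 -0.001] q [ 0.16  0.67 -1.    1.57  0.59  1.23  0.57] f [-2.6 -2.7  9.9] w 0.58
```

```bash
python3 -m pendant '{"offset":[[0,0,0],[0,0,0]],"turn":[[0,0,0],[0,0,0]]}'; python3 -m pendant '{"offset":[[0,0,0],[0,0,0],[0,0,0],[0,0,0],[0,0,0]],"turn":[[0,0,0],[0,0,0],[0,0,0],[0,0,0],[0,0,0]]}' 100; python3 -m pendant '{"offset":[[0,-0.2,0],[0,-0.45,0],[0,-0.7,0],[0,-0.75,0],[0,-0.75,0]],"turn":[[0,0,0],[0,0,0],[0,0,0],[0,0,0],[0,0,0]]}'; python3 -c "
from h import *
go([.614,-.092,.25],down(30)); st()"
```

```text
clock: 23.5
position: [0.5559, 0.2945, 0.0905]
ee_rot: [0.514, 0.486, -0.485, -0.514]
ft_force: [-1.1, -0.6, 1.0]
grip_width: 0.582
clock: 24.12
position: [0.5558, 0.2946, 0.0905]
ee_rot: [0.514, 0.486, -0.485, -0.514]
ft_force: [0.6, 0.7, 0.3]
grip_width: 1.001
clock: 24.75
position: [0.5557, 0.2945, 0.2407]
ee_rot: [0.515, 0.486, -0.484, -0.514]
ft_force: [0.4, 0.3, -1.0]
grip_width: 0.999
offset [-1.912, 0.045, -0.402] turn [0.002, 1.26, 0.003]
t 24.75 pinch [0.5557 0.2944 0.2594] x [0.058 0.998 0.001] y [ 0.002  0.001 -1.   ] z [-0.998  0.058 -0.002] q [ 0.19  0.55 -1.08  1.4   0.48  1.47  0.64] f [ 0.4  0.3 -1. ] w 0.999
```

```bash
python3 -m pendant '{"offset":[[-0.3,0,-0.05],[-0.6,0,-0.1],[-0.9,0,-0.2],[-1,0,-0.2],[-1,0,-0.2],[-1,0,-0.2]],"turn":[[0,0.2,0],[0,0.4,0],[0,0.6,0],[0,0.8,0],[0,1,0],[0,1,0]]}'; python3 -c "
from h import *
go([.614,-.092,.25],down(25)); st()"
```

```text
clock: 25.5
position: [0.5835, 0.0919, 0.239]
ee_rot: [-0.661, -0.252, 0.252, 0.661]
ft_force: [1.3, -0.3, -0.4]
grip_width: 1.006
offset [-0.498, 0.038, -0.788] turn [-0.0, 0.371, 0.001]
t 25.5 pinch [0.5835 0.0919 0.2577] x [0.747 0.665 0.001] y [ 0.     0.001 -1.   ] z [-0.665  0.747  0.   ] q [ 0.5   0.4  -0.95  1.51  0.32  1.4   0.27] f [ 1.3 -0.3 -0.4] w 1.006
```

```bash
python3 -m pendant '{"offset":[[-0.15,0,-0.2],[-0.3,0,-0.45],[-0.45,0,-0.7],[-0.5,0.04,-0.79],[-0.5,0.04,-0.79],[-0.5,0.04,-0.79]],"turn":[[0,0.2,0],[0,0.37,0],[0,0.37,0],[0,0.37,0],[0,0.37,0],[0,0.37,0]]}'; python3 - <<'E'
from h import *
o,p,P=shot("top"); cv2.imwrite("pics/t4.png",cv2.resize(p[200:360,140:400,::-1],None,fx=2,fy=2))
Q=P.reshape(-1,3)
for c in [(.4846,.2966),(.5558,.2945)]:
    m=(Q[:,2]>.115)&(Q[:,2]<.14)&(np.hypot(Q[:,0]-c[0],Q[:,1]-c[1])<.045)
    if m.sum()>9: print(m.sum(), cv2.minAreaRect(Q[m,:2].astype(np.float32)*1000),np.median(Q[m,2]))
o,p,P=shot("wrist"); cv2.imwrite("pics/w4.png",p[:,:,::-1])
Q=P.reshape(-1,3); m=(Q[:,2]>.033)&(Q[:,2]<.046)&(np.hypot(Q[:,0]-.614,Q[:,1]+.092)<.045)
print("bowl rim",m.sum(),cv2.minEnclosingCircle(Q[m,:2].astype(np.float32)*1000))
m=(Q[:,2]>.008)&(Q[:,2]<.046)&(np.hypot(Q[:,0]-.614,Q[:,1]+.092)<.06)
print("bowl all",m.sum(),cv2.minEnclosingCircle(Q[m,:2].astype(np.float32)*1000))
go([.614,-.092,.016],down(25)); st()
E
```

```text
clock: 26.25
position: [0.6139, -0.0899, 0.2307]
ee_rot: [-0.689, -0.155, 0.155, 0.691]
ft_force: [0.8, 0.2, -0.2]
grip_width: 1.0
672 ((484.9632263183594, 295.11749267578125), (51.45338439941406, 50.17839050292969), 87.5715103149414) 0.1278501417692809
648 ((556.578125, 291.7445983886719), (51.423526763916016, 49.88162612915039), 86.97434997558594) 0.1278043519676086
bowl rim 1306 ((612.2634887695312, -92.32474517822266), 30.10354995727539)
bowl all 2367 ((612.0906372070312, -92.2855224609375), 34.21242904663086)
offset [-0.006, 1.169, -0.009] turn [-0.001, 0.006, 0.001]
t 26.35 pinch [ 0.6141 -0.0902  0.2499] x [0.904 0.427 0.001] y [ 0.001  0.001 -1.   ] z [-0.427  0.904  0.001] q [ 0.68  0.44 -0.82  1.44  0.32  1.4   0.3 ] f [-0.3  0.6  0.1] w 1.006
```

View pics/w4.png

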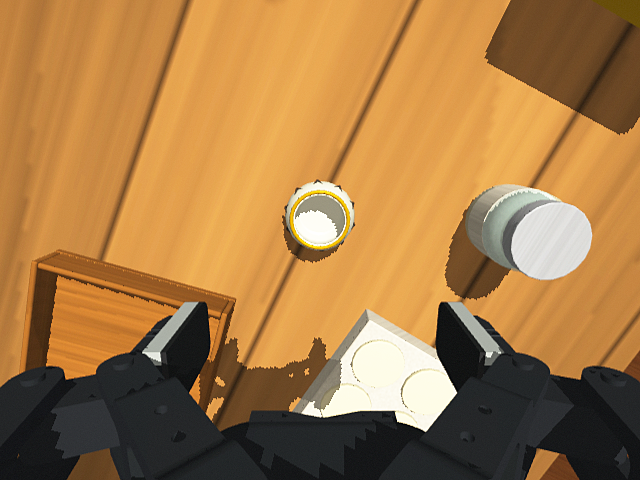

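Both candles stand in the crate (tops at 128 mm), and the bowl at (320,215) is centred between the fingers. Lowering onto it.

```bash
python3 -m pendant '{"offset":[[-0.015,0.25,-0.006],[-0.015,0.5,-0.006],[-0.015,0.75,-0.006],[-0.015,0.95,-0.006],[-0.015,1,-0.006],[-0.015,1,-0.006]],"turn":[[0,0,0],[0,0,0],[0,0,0],[0,0,0],[0,0,0],[0,0,0]]}'; python3 -m pendant '{"offset":[[0,0.05,0],[0,0.1,0],[0,0.14,0],[0,0.155,0],[0,0.155,0]],"turn":[[0,0,0],[0,0,0],[0,0,0],[0,0,0],[0,0,0]]}'; python3 -c "
from h import *
go([.6122,-.0923,.016],down(25)); st()"
```

```text
clock: 27.1
position: [0.6124, -0.0914, 0.032]
ee_rot: [-0.689, -0.156, 0.155, 0.69]
ft_force: [0.1, 0.2, -0.8]
grip_width: 1.001
clock: 27.72
position: [0.6124, -0.0913, 0.0008]
ee_rot: [-0.689, -0.156, 0.155, 0.69]
ft_force: [1.5, -0.2, 0.2]
grip_width: 1.003
offset [-0.003, 0.018, -0.004] turn [-0.001, 0.008, 0.002]
t 27.73 pinch [ 0.6124 -0.0914  0.0195] x [0.904 0.428 0.002] y [ 0.001  0.002 -1.   ] z [-0.428  0.904  0.001] q [ 0.62  0.66 -0.72  1.66  0.49  1.01  0.18] f [ 1.5 -0.2  0.2] w 1.003
```

```bash
python3 -m pendant '{"offset":[[0,0.01,0],[0,0.02,0],[0,0.02,0]],"turn":[[0,0,0],[0,0,0],[0,0,0]]}'; python3 -m pendant '{"offset":[[0,0,0],[0,0,0],[0,0,0],[0,0,0],[0,0,0]],"turn":[[0,0,0],[0,0,0],[0,0,0],[0,0,0],[0,0,0]]}' 0 35; python3 -c "
from h import *
st()"
```

```text
clock: 28.1
position: [0.6123, -0.0913, -0.0033]
ee_rot: [-0.689, -0.156, 0.155, 0.69]
ft_force: [-1.0, 0.2, 0.1]
grip_width: 0.999
clock: 28.72
position: [0.6124, -0.0914, -0.0024]
ee_rot: [-0.69, -0.156, 0.155, 0.69]
ft_force: [-3.1, 0.2, 7.8]
grip_width: 0.753
t 28.73 pinch [ 0.6123 -0.0914  0.0163] x [0.904 0.428 0.001] y [ 0.001  0.001 -1.   ] z [-0.428  0.904  0.001] q [ 0.62  0.66 -0.72  1.66  0.5   1.01  0.18] f [-3.1  0.2  7.8] w 0.753
```

```bash
python3 -m pendant '{"offset":[[0,-0.05,0],[0,-0.2,0],[0,-0.4,0],[0,-0.6,0],[0,-0.6,0],[0,-0.6,0]],"turn":[[0,0,0],[0,0,0],[0,0,0],[0,0,0],[0,0,0],[0,0,0]]}'; python3 - <<'E'
from h import *
o,p,P=shot("wrist"); cv2.imwrite("pics/w5.png",p[:,:,::-1])
go([.4933,-.3086,.13],down(0)); st()
E
```

```text
clock: 29.48
position: [0.6119, -0.0917, 0.1172]
ee_rot: [-0.69, -0.155, 0.155, 0.69]
ft_force: [0.4, 0.1, -1.3]
grip_width: 0.749
offset [-0.999, 0.026, -0.727] turn [-0.002, 0.563, -0.001]
t 29.52 pinch [ 0.6116 -0.0916  0.1353] x [ 0.904  0.428 -0.   ] y [-0.001  0.001 -1.   ] z [-0.428  0.904  0.001] q [ 0.67  0.53 -0.79  1.58  0.39  1.2   0.25] f [-0.1 -0.5 -1.6] w 0.75
```

View pics/w5.png

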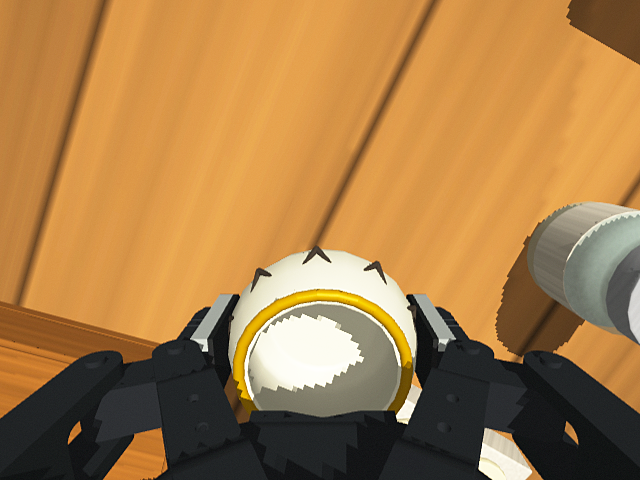

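The bowl is held across the belly with its rim up and level at (325,350). Carrying it to the tray.

```bash
python3 -m pendant '{"offset":[[-0.2,0,-0.15],[-0.4,0,-0.3],[-0.6,0,-0.45],[-0.8,0,-0.6],[-1,0.02,-0.727],[-1,0.02,-0.727],[-1,0.02,-0.727]],"turn":[[0,0.1,0],[0,0.2,0],[0,0.35,0],[0,0.45,0],[0,0.56,0],[0,0.56,0],[0,0.56,0]]}'; python3 -c "
from h import *
go([.4933,-.3086,.027],down(0)); st()"
```

```text
clock: 30.4
position: [0.4929, -0.3078, 0.1116]
ee_rot: [-0.706, -0.001, 0.002, 0.708]
ft_force: [-0.4, 0.9, -1.5]
grip_width: 0.749
offset [0.003, 0.516, -0.005] turn [-0.003, 0.004, -0.002]
t 30.4 pinch [ 0.493  -0.3078  0.1303] x [ 1.     0.004 -0.002] y [-0.002  0.003 -1.   ] z [-0.004  1.     0.003] q [ 1.02  0.42 -0.66  1.69  0.28  1.13  0.28] f [-0.4  0.9 -1.5] w 0.749
```

```bash
python3 -m pendant '{"offset":[[0,0.15,0],[0,0.3,0],[0,0.42,0],[0,0.5,0],[0,0.516,0],[0,0.516,0]],"turn":[[0,0,0],[0,0,0],[0,0,0],[0,0,0],[0,0,0],[0,0,0]]}'; python3 -m pendant '{"offset":[[0,0.006,0],[0,0.012,0],[0,0.018,0],[0,0.018,0]],"turn":[[0,0,0],[0,0,0],[0,0,0],[0,0,0]]}'; python3 -c "
from h import *
st()"
```

```text
clock: 31.15
position: [0.4934, -0.3073, 0.0089]
ee_rot: [-0.706, -0.001, 0.002, 0.708]
ft_force: [-0.5, -0.5, -1.2]
grip_width: 0.746
clock: 31.65
position: [0.4933, -0.3073, 0.0053]
ee_rot: [-0.706, -0.001, 0.002, 0.708]
ft_force: [0.5, 0.3, -1.3]
grip_width: 0.751
t 31.65 pinch [ 0.4933 -0.3074  0.024 ] x [ 1.     0.004 -0.001] y [-0.001  0.002 -1.   ] z [-0.004  1.     0.002] q [ 0.97  0.55 -0.61  1.76  0.37  0.95  0.21] f [ 0.5  0.3 -1.3] w 0.751
```

```bash
python3 -m pendant '{"offset":[[0,0.005,0],[0,0.01,0],[0,0.012,0],[0,0.012,0]],"turn":[[0,0,0],[0,0,0],[0,0,0],[0,0,0]]}'; python3 -c "
from h import *
st()"
```

```text
clock: 32.15
position: [0.4933, -0.3074, 0.0036]
ee_rot: [-0.706, -0.001, 0.002, 0.708]
ft_force: [-3.2, 1.6, 6.3]
grip_width: 0.751
t 32.15 pinch [ 0.4934 -0.3074  0.0223] x [ 1.     0.004 -0.001] y [-0.001  0.002 -1.   ] z [-0.004  1.     0.002] q [ 0.97  0.55 -0.61  1.76  0.38  0.95  0.21] f [-3.2  1.6  6.3] w 0.751
```

Contact at the predicted height. Release and withdraw.

```bash
python3 -m pendant '{"offset":[[0,0,0],[0,0,0],[0,0,0],[0,0,0],[0,0,0],[0,0,0]],"turn":[[0,0,0],[0,0,0],[0,0,0],[0,0,0],[0,0,0],[0,0,0]]}' 100; python3 -m pendant '{"offset":[[0,-0.1,0],[0,-0.3,0],[0,-0.6,0],[0,-0.9,0],[0,-1,0],[0,-1,0]],"turn":[[0,0,0],[0,0,0],[0,0,0],[0,0,0],[0,0,0],[0,0,0]]}'; python3 -m pendant '{"offset":[[-0.2,0,-0.2],[-0.4,0,-0.45],[-0.6,0,-0.7],[-0.7,0,-0.9],[-0.7,0,-0.9],[-0.7,0,-0.9]],"turn":[[0,0,0],[0,0,0],[0,0,0],[0,0,0],[0,0,0],[0,0,0]]}'; python3 - <<'E'
from h import *
o,p,P=shot("top"); cv2.imwrite("pics/t6.png",p[:,:,::-1]); Q=P.reshape(-1,3)
for n,c,r,l,h in [("A",(.4846,.2966),.045,.115,.14),("B",(.5558,.2945),.045,.115,.14),("bowl",(.4933,-.3074),.045,.037,.056),("jar",(.779,-.022),.05,.08,.12),("basket",(.756,.258),.16,.1,.15),("carton",(.755,-.266),.14,.025,.06)]:
    m=(Q[:,2]>l)&(Q[:,2]<h)&(np.hypot(Q[:,0]-c[0],Q[:,1]-c[1])<r)
    if m.sum()>9: print(n,m.sum(), cv2.minAreaRect(Q[m,:2].astype(np.float32)*1000),np.median(Q[m,2]))
st()
E
```

```text
clock: 32.9
position: [0.4934, -0.3074, 0.0036]
ee_rot: [-0.706, -0.001, 0.002, 0.708]
ft_force: [-0.3, 0.2, -0.9]
grip_width: 0.995
clock: 33.65
position: [0.4943, -0.308, 0.2057]
ee_rot: [0.707, 0.002, -0.001, -0.707]
ft_force: [-0.2, -0.6, -0.9]
grip_width: 1.002
clock: 34.4
position: [0.3552, -0.4875, 0.2042]
ee_rot: [-0.706, -0.002, 0.001, 0.708]
ft_force: [-0.3, 0.6, 0.1]
grip_width: 1.002
A 667 ((484.7957763671875, 294.9014892578125), (50.49767303466797, 50.01860046386719), 86.92020416259766) 0.12776891009085328
B 651 ((556.6557006835938, 291.7762756347656), (51.25667953491211, 50.147132873535156), 87.59620666503906) 0.12789551608727798
bowl 275 ((495.6367492675781, -305.9978942871094), (59.66525650024414, 58.38127136230469), 1.0068531036376953) 0.04530051208903197
jar 689 ((779.2337646484375, -21.876651763916016), (62.48438262939453, 59.47100830078125), 0.9051710963249207) 0.08988834702475107
basket 6535 ((756.1448974609375, 258.7874450683594), (159.65518188476562, 180.946044921875), 0.5694544315338135) 0.11852899160066019
carton 4926 ((755.1433715820312, -265.9827575683594), (190.53787231445312, 131.7458038330078), 82.78289031982422) 0.03291462653691811
t 34.45 pinch [ 0.3558 -0.4871  0.2233] x [1.    0.006 0.001] y [ 0.001  0.002 -1.   ] z [-0.006  1.     0.002] q [ 1.33  0.36 -0.58  1.53  0.2   1.31  0.73] f [0.2 0.9 0.2] w 1.001
```

View pics/t6.png

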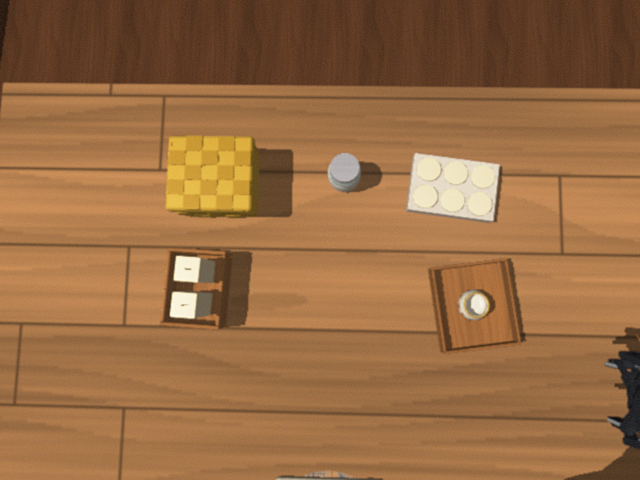

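Both candles stand wick up in the crate at (188,269) and (184,305). The bowl is rim up in the tray at (474,305), the bystanders haven't moved, and the arm is clear.

```bash
python3 -c "
from workcell import manip
print(manip.hand_in())"
```

```text
the job is handed in; nothing more can be done
None
```

The job is done and handed in at about 34.5 s, well inside the 72 s limit.

- **Lying candle:** I gripped it at a tilt, turned it upright and stood it on the bare table. I then let go and backed off. It stood true there, with its top level at 120 mm and its wick up, so I took it again from above and set it in the crate.
- **Other goods:** The standing candle went into the crate beside it, and the bowl went into the tray with its rim up.
- **Last checks:** In the final overhead picture both candle tops are at 128 mm, which is a 120 mm candle on the 8 mm crate floor, and both wicks show. The bowl's rim reads about 45 mm against 46 mm expected. The basket, carton and jar measure within 0.5 mm of where they began.
- **Forces:** The highest wrist force read after any move was about 21 N (limit 120 N), when the candle was pressed onto the table. Peaks during a move were not recorded.

No check failed. The small disagreements were a 3 mm offset between the overhead and gripper positions and a bowl grip of 64 mm, slightly off its 66 mm belly.

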